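# Set the depth stop of a desk paper punch

## Task

Set the depth stop of the blue paper punch: first press its orange spring plunger all the way down to its stop and let it spring back up, to clear the punch pin. Then turn the black thumbscrew clockwise (seen from above) until it seats, back it off a quarter turn, and finish while still gripping the thumbscrew at that setting so that it cannot creep: do not let go at the end. Leave the other things on the desk where they are.

Things in the scene. Friction and masses are not known exactly. Their poses are not given: they have to be found in the camera images.
- punch: Desk paper punch, fixed to the desk: blue base plate 160 (x) x 290 (y) x 18 mm, origin at the centre of its underside on the desk, z up, front (robot side) -x. The plunger tower stands at y = +75 mm, about 90 mm high; the thumbscrew's post at y = -75 mm, a block 70 x 75 mm, 71 mm high.
- seat_tick (a point): Red tick on the aluminium dial (72 mm diameter, its top 74 mm above the desk) around the foot of the thumbscrew, 30 mm from the screw's axis on the punch's -x side: the white pointer stands over it when the screw is seated. A black tick on the punch's -y side marks the pointer a quarter turn backed off. Both are fixed to the punch.
- plunger_top (a point): Centre of the top of the plunger's round orange head (46 mm diameter, 16 mm thick, flat top of 38 mm), 132 mm above the desk when up; it moves straight down and up. The head's underside is 16 mm above the steel sleeve when up. It moves with the plunger.
- plunger (a joint): Travel of the plunger in m: 0 up, 0.012 fully down at its stop. The spring takes about 2.5 N to start and 8 N at the stop, and returns it.
- screw_grip (a point): Point on the thumbscrew's upright axis at the height to grip, 106.5 mm above the desk. The screw's head is a black bar 42 mm long (x axis), 14 mm thick (y axis; pinch across it from above), its top 13 mm above this point, on a flange of 42 mm diameter, top 24 mm below this point. A white stripe on its -x half is the pointer. The frame turns with the screw.
- screw (a joint): Angle of the thumbscrew in rad, growing as it is turned clockwise seen from above (inwards): 0 is seated against its hard stop, -1.571 is a quarter turn backed off, -3.6 the outer end. It starts 0.7 to 2.3 rad short of the seat. It stays where it is left (friction about 0.06 N m) and does not rise or sink noticeably.
- ink: Ink jar, 52 mm diameter, 65 mm high, behind the punch. Origin at the centre of its underside. Bystander, to be left alone.
- eraser: White eraser in a blue sleeve, 26 x 58 x 16 mm, in front of the punch. Origin at the centre of its underside. Bystander, to be left alone.
- sharpener: Brass pencil sharpener, 40 x 28 x 22 mm, beside the plunger tower. Origin at the centre of its underside. Bystander, to be left alone.
- pen_cup: Black pen cup, 76 mm diameter, with its pens about 165 mm high. Origin at the centre of its underside. Bystander, to be left alone.
- tin: Tin, 74 mm diameter, 100 mm high. Origin at the centre of its underside. Bystander, to be left alone.
- mug: Blue mug, 80 mm diameter, 90 mm high. Origin at the centre of its underside. Bystander, to be left alone.
- brush: Flat brush lying on the desk, about 0.2 m long. Origin at the centre of its underside. Bystander, to be left alone.

How it is judged:
On the way, in this order (a step that is already met when the one before it is completed fails the run):
1. the plunger is pressed down to its stop (value of joint plunger above 0.0105 m), for 0.1 s.
2. the plunger has sprung back up (value of joint plunger below 0.002 m), for 0.1 s.
3. the thumbscrew is turned clockwise until it seats (within 0.06 rad of its stop) (value of joint screw above -0.06 rad), for 0.1 s.
At the end, for the whole second after the job is handed in: The thumbscrew stands still a quarter turn (1.57 rad, give or take 0.22) back from its seat, the fingers still grip it (over 2 N, grasp point within 30 mm of the screw's grip point), the plunger is up (within 2 mm), and every loose thing on the desk is within 25 mm of where it began (value of joint screw between -1.79 and -1.35 rad and velocity of joint screw between -0.1 and 0.1 rad/s and contact force between the fingers and screw above 2 N and distance between the grasp point and screw_grip below 0.03 m and value of joint plunger below 0.002 m and distance of each of ink, eraser, sharpener, pen_cup, mug, brush, tin from where it was at the start of the episode below 0.025 m); the arm keeps its last pose, push and grip.
It fails at once if a loose thing on the desk is moved by more than 25 mm (distance of any of ink, eraser, sharpener, pen_cup, mug, brush, tin from where it was at the start of the episode above 0.025 m).
It also fails if it takes over 67 s, if anything falls off the work surface, if the arm or the gripper's body presses on something with over 40 N, if the wrist force passes 120 N, or if a joint passes its speed limit or range.

## Robot

A 6-joint arm with a two-finger parallel gripper is mounted at the origin on the work surface. World frame = base frame: x ahead of the robot, y to its left, z up, the work surface at z = 0. Lengths are in m, angles in rad, forces in N, time in s.
With the tool pointing down it reaches from about 0.3 to 0.775 m from the base axis. Payload 14.6 kg.
Tool frame: the origin (TCP) lies midway between the tips of the shut fingers; the grasp point (between the pads) lies 19 mm behind it (ctrl.pinch_z is the distance from the TCP to the grasp point, in m); z points along the fingers, y is the line along which they close (so a half turn about z gives the same grasp; the last joint's range is limited). The gripper opens to 94 mm and grips with 3 to 60 N. Pads are 16 mm wide; open, the fingers measure 119 mm over their backs; the gripper's body (75 mm by 177 mm) begins 78 mm behind the grasp point.
Start: joints at [1.122, 0.3, 1.521, -0, 1.321, -0.067], TCP at [0.205, 0.51, 0.176] pointing down, gripper open.
Joint ranges: [-3.03, 3.03], [-0.79, 2.21], [0.23, 2.52], [-1.04, 4.18], [0, 3.07], [-2.55, 2.55]. Speed limits (rad/s): [2.22, 2.22, 2.57, 3.14, 3.14, 3.14].

## Interface

Orientations are given as [roll, pitch, yaw] about the fixed x, y, z axes, in that order (R = Rz(yaw) Ry(pitch) Rx(roll)).
In Python, from station import ctrl gives the robot as it stands.
- The arm moves only by the tool jog_arm, never from a script. Its argument "motion" is a list of rows, each a list of 7 numbers: the shift along the tool's x, y, z in m, then the turn, a rotation vector about the tool's x, y, z in rad, then the opening, from -1 (shut) to 1 (fully open). In form: [[tx, ty, tz, rx, ry, rz, gripper], ...]. A call has 1 to 5 rows; each row shifts and turns the commanded pose from where the row before left it, along the tool's axes as they then stand; what a row does not reach is not made up. A row lasts 1/10 s, in which the tool goes at most 50 mm and 8.59 degrees, less where a joint would pass 70% of its speed; a pose out of reach is approached as far as the arm can. A call is refused whole if a number of a shift passes 0.05 or a number of a turn 0.15, either way. A call with a gripper value outside its range is refused whole. The fingers move at their own pace and stop on an object; "squeeze" is the grip in N (left out, the last holds). Time passes only in rows, so rows that do not move let the fingers close. It gives the time, the measured TCP pose, the force, the opening and the grip force at its end, in the units of the state.
- ctrl.get_obs(): the state, without advancing time (a new reading comes with each control period).
- ctrl.camera(name): name is "side" or "top" or "wrist"; returns the picture (384x512x3 uint8, red, green, blue); there is no depth.
- ctrl.camera_model(name): a dict with "intrinsics" (3x3 intrinsics, pixels), "rvec" (rotation vector, rad) and "tvec" (3), from world to camera coordinates, as OpenCV has them. Camera axes: x right, y down, z forward; pixel columns grow to the right and rows downward; lengths in m; the calibration is good to about 2 mm. A picture is of the moment at which its call begins: read the wrist's pose just before it. camera_model takes no time and is no camera call; for the wrist camera it gives the pose at the moment of the call.
- ctrl.hand_in(): hands the job in; it is judged then, once.
The state is a dict: "time_s": time; "qpos": joint angles; "joint_vel": joint speeds; "tau": joint torques, N m; "ee_pos": TCP position; "eef_rot": TCP orientation; "force": force on the tool from outside, world axes, zero at the start; "moment": the same for the moment, N m; "grip_width": finger opening in m; "grip_force": force on a finger pad.
Only numpy, scipy, OpenCV 4.12 (cv2) and the standard library are available. Lean on these libraries where they do the work, as an engineer would, in place of code of your own. Each camera call takes 0.05 s, during which the arm holds its last target. There are 200 camera calls.

## Working session

There is one attempt and no reset: what is moved stays moved. The work goes in short steps, Python scripts to look and compute and a tool call to move; the robot and the scene stay as the last step left them, time stands still between calls to the robot, and variables do not carry over. Pictures are saved under pics/ and viewed, at most 10 in all, crops included, and the job is handed in when it is done.

Besides the shell and the picture viewer there is one more tool, called after "Call:" as a command line: name --pt "numbers of a row" for each row, then --argument value for the rest. jog_arm: Moves the arm, as the interface text tells. Its arguments: {"type":"object","properties":{"motion":{"type":"array"},"squeeze":{"type":"number"}},"required":["motion"]}

```bash
mkdir -p pics; ls
cat > h.py <<'E'
import numpy as np, cv2
from station import ctrl
def model(n):
    m=ctrl.camera_model(n); R=cv2.Rodrigues(np.array(m["rvec"],float))[0]
    return np.array(m["intrinsics"],float),R,np.array(m["tvec"],float).ravel()
def ray(m,u,v,z):
    K,R,t=m; c=-R.T@t; d=R.T@np.linalg.inv(K)@[u,v,1]
    return c+d*(z-c[2])/d[2]
def proj(m,p):
    K,R,t=m; q=K@(R@np.array(p)+t); return q[:2]/q[2]
def shot(n,f=None):
    m=model(n); im=np.array(ctrl.camera(n))
    if f: cv2.imwrite("pics/"+f,im[:,:,::-1])
    return m,im
E
python3 - <<'E'
from h import *
o=ctrl.get_obs();print(o["time_s"],o["ee_pos"],o["eef_rot"],o["grip_width"])
a=shot("top","top0.png")[1];b=shot("side","side0.png")[1]
for n in("top","side"):
    K,R,t=model(n);print(n,-R.T@t,R[2])
E
```

```text
pics
0.0 [0.20477079 0.51011052 0.17564287] [-3.14032913e+00 -7.14713411e-05  2.75981954e+00] 0.09379628477370536
top [0.42736489 0.0067374  1.31286338] [ 0.09082709  0.0056063  -0.9958509 ]
side [ 0.23302215 -0.77079758  1.0777757 ] [ 0.2471153   0.60840421 -0.75417395]
```

View pics/top0.png

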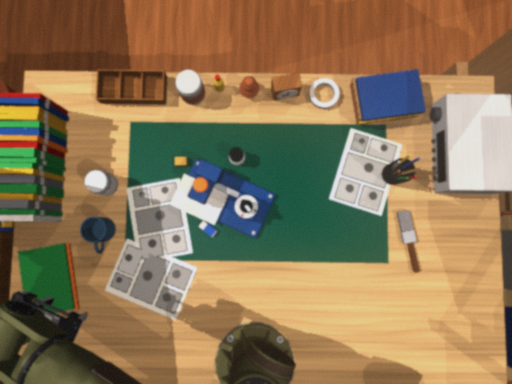

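View pics/side0.png

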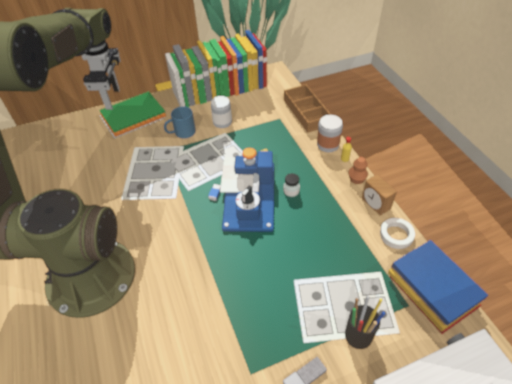

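The top view shows the plunger's orange head at about (201,185) and the dial with the screw at about (246,206). The ink jar is at (237,156), the eraser at (208,229) and the sharpener at (181,161).

Run:
```python
from h import *
def blob(mask,near):
    n,l,s,c=cv2.connectedComponentsWithStats(mask.astype(np.uint8))
    k=min([i for i in range(1,n) if s[i,4]>15],key=lambda i:np.hypot(*(c[i]-near)))
    return c[k],s[k]
for n,f,po,pd in(("top","top0.png",(201,185),(246,206)),("side","side0.png",(249,156),(248,203))):
    im=cv2.imread("pics/"+f);hsv=cv2.cvtColor(im,cv2.COLOR_BGR2HSV);H,S,V=cv2.split(hsv);m=model(n)
    c,s=blob((H>5)&(H<20)&(S>150)&(V>120),po);print(n,"plunger",c,s,ray(m,*c,.128))
    c,s=blob((S<70)&(V>120),pd);print("dial",c,s,ray(m,s[0]+s[2]/2-.5,s[1]+s[3]/2-.5,.074))
a=cv2.imread("pics/top0.png")[175:240,170:285];b=cv2.imread("pics/side0.png")[145:235,205:305]
cv2.imwrite("pics/c.png",np.hstack([cv2.resize(a,(430,400),interpolation=2),cv2.resize(b,(360,400),interpolation=2)]))
```

```text
top plunger [200.31168831 184.4025974 ] [194 178  14  14 154] [0.554859   0.16981305 0.128     ]
dial [234.79310345 161.75862069] [229 158  14   7  29] [0.63604574 0.06826757 0.074     ]
side plunger [249.21052632 155.78947368] [244 153  11   5  19] [0.5517633  0.15262554 0.128     ]
dial [268.22222222 224.5       ] [266 223   5   4  18] [ 0.51646515 -0.08255037  0.074     ]
```

View pics/c.png

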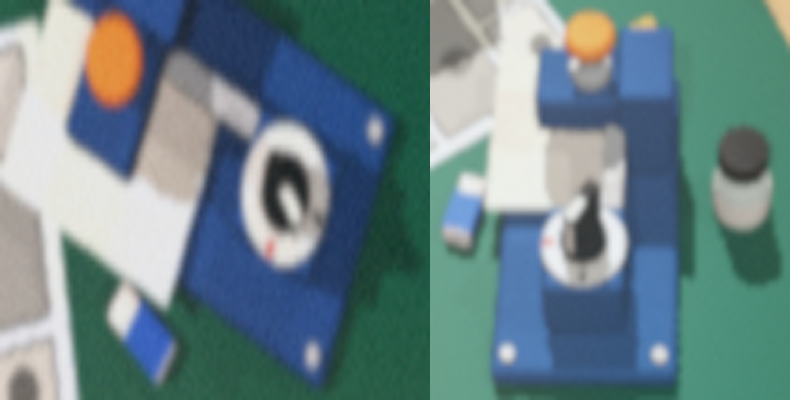

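```bash
cat >> h.py <<'E'
from scipy.spatial.transform import Rotation as Ro
def delta(p):
    o=ctrl.get_obs();R=Ro.from_euler("xyz",o["eef_rot"])
    return np.round(R.inv().apply(np.array(p)-o["ee_pos"]),4)
E
python3 - <<'E'
from h import *
m=model("top");P=ray(m,200.3,184.4,.128);D=ray(m,246.2,206.5,.074);T=ray(m,242.2,215.7,.074)
d=P-D;print(P,D,T-D,"punch yaw",np.degrees(np.arctan2(d[1],d[0]))-90,np.hypot(*d[:2]))
print("tick yaw",np.degrees(np.arctan2(*(D-T)[1::-1])))
m=model("side");print(ray(m,205+585/3.6,145+246/4.44,.074),ray(m,249.2,154.5,.128))
print(delta([.555,.17,.2]))
E
```

```text
[0.5548664  0.16984826 0.128     ] [0.4931976  0.03260751 0.074     ] [-0.02875545  0.01203115  0.        ] punch yaw -24.19665486792948 0.15045950573565514
tick yaw -22.704214683434024
[ 0.82971505 -0.11802965  0.074     ] [0.55385636 0.15809089 0.128     ]
[-0.4517 -0.1852 -0.0241]
```

Call:
jog_arm --pt "-0.045 -0.0185 -0.005 0 0 0 -1" --pt "-0.045 -0.0185 -0.005 0 0 0 -1" --pt "-0.045 -0.0185 -0.005 0 0 0 -1" --pt "-0.045 -0.0185 -0.005 0 0 0 -1" --pt "-0.045 -0.0185 -0.004 0 0 0 -1"

```text
time_s: 0.6
ee_pos: [0.3803, 0.3391, 0.2004]
eef_rot: [-3.142, -0.0, 2.76]
force: [-0.6, 1.8, 0.0]
grip_width: 0.0575
grip_force: 0.0
```

Call:
jog_arm --pt "-0.045 -0.0185 0 0 0 0 -1" --pt "-0.045 -0.0185 0 0 0 0 -1" --pt "-0.045 -0.0185 0 0 0 0 -1" --pt "-0.045 -0.0185 0 0 0 0 -1" --pt "-0.045 -0.0185 0 0 0 0 -1"

```text
time_s: 1.1
ee_pos: [0.5547, 0.1693, 0.2]
eef_rot: [-3.141, -0.0, 2.76]
force: [-0.3, 1.1, 1.1]
grip_width: 0.0173
grip_force: 0.0
```

Call:
jog_arm --pt "0 0 0 0 0 0.15 -1" --pt "0 0 0 0 0 0.15 -1" --pt "0 0 0 0 0 0.15 -1" --pt "0 0 0 0 0 0.15 -1" --pt "0 0 0 0 0 0.15 -1"

```text
time_s: 1.6
ee_pos: [0.5535, 0.1709, 0.1999]
eef_rot: [-3.141, -0.0, 2.004]
force: [0.2, -0.3, 0.7]
grip_width: 0.0004
grip_force: 0.0
```

Call:
jog_arm --pt "0 0 0 0 0 0.15 -1" --pt "0 0 0 0 0 0.15 -1" --pt "0 0 0 0 0 0.15 -1" --pt "0 0 0 0 0 0.15 -1" --pt "0 0 0 0 0 0.15 -1"

```text
time_s: 2.1
ee_pos: [0.5534, 0.171, 0.1999]
eef_rot: [-3.141, 0.0, 1.254]
force: [0.0, 0.3, -0.8]
grip_width: 0.0
grip_force: 0.0
```

Run:
```python
from h import *
o=ctrl.get_obs();print(o["time_s"],o["ee_pos"],o["eef_rot"],o["qpos"],o["grip_width"])
m,_=shot("wrist","w1.png");K,R,t=m;print(-R.T@t,R[2],proj(m,[.555,.17,.132]),proj(m,[.493,.033,.1195]))
print(delta([.555,.17,.2]))
```

```text
2.1 [0.55343056 0.17098923 0.19986145] [-3.14095540e+00  4.04871936e-04  1.25357629e+00] [ 2.36435580e-01  3.49555103e-01  1.40053744e+00 -9.47070282e-06
  1.39225504e+00  5.53657427e-01] 4.145514413186359e-05
[0.57761788 0.24160169 0.40773772] [-0.0809066  -0.24219779 -0.96684764] [256.1019623 198.1531622] [240.37528367 333.58278428]
[-0.0005  0.0018 -0.0001]
```

View pics/w1.png

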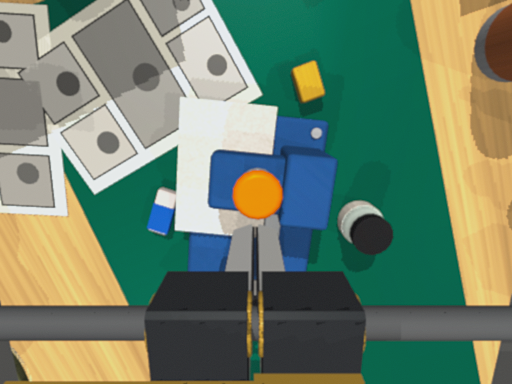

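The wrist view shows the orange head at (257,194), where I predicted (256,198), so it is within about 2 mm and the fingers are over it.

Call:
jog_arm --pt "0.001 0 0.02 0 0 0 -1" --pt "0.001 0 0.02 0 0 0 -1" --pt "0 0 0.02 0 0 0 -1" --pt "0 0 0.005 0 0 0 -1" --pt "0 0 0.005 0 0 0 -1"

```text
time_s: 2.65
ee_pos: [0.5543, 0.1729, 0.1302]
eef_rot: [-3.141, 0.0, 1.261]
force: [0.1, 0.5, 0.1]
grip_width: 0.0003
grip_force: 0.0
```

Call:
jog_arm --pt "0 0 0.003 0 0 0 -1" --pt "0 0 0.002 0 0 0 -1" --pt "0 0 0.002 0 0 0 -1" --pt "0 0 0 0 0 0 -1"

```text
time_s: 3.05
ee_pos: [0.5542, 0.173, 0.1233]
eef_rot: [3.141, -0.0, 1.26]
force: [0.6, -0.1, -0.0]
grip_width: 0.0006
grip_force: 0.0
```

Run:
```python
from h import *
o=ctrl.get_obs();print(o["ee_pos"],o["force"],o["moment"])
m,_=shot("wrist","w2.png");a=_;print(proj(m,[.555,.171,.132]))
ms,b=shot("side");hs=cv2.cvtColor(b,cv2.COLOR_RGB2HSV);print(proj(ms,o["ee_pos"]))
b=cv2.resize(b[110:200,200:300],(427,384),interpolation=2)
cv2.imwrite("pics/w2.png",np.hstack([a[:,100:472],b])[:,:,::-1])
```

```text
[0.55424754 0.17295418 0.12333387] [ 0.57258784 -0.09153247 -0.01398031] [-0.04890617  0.07768433  0.02470231]
[255.68611167 230.44294391]
[247.68946309 152.54264407]
```

View pics/w2.png

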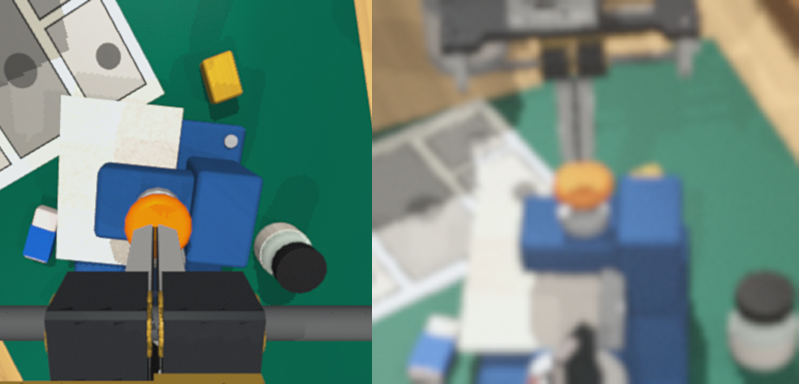

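The fingertips sit over the orange head at about (255,228) in the wrist view, but no force shows. I'll press further in small steps and watch the force.

Call:
jog_arm --pt "0 0 0.0015 0 0 0 -1" --pt "0 0 0.0015 0 0 0 -1" --pt "0 0 0 0 0 0 -1"

```text
time_s: 3.45
ee_pos: [0.5541, 0.1729, 0.12]
eef_rot: [-3.141, 0.0, 1.26]
force: [0.8, 0.1, 0.1]
grip_width: 0.0004
grip_force: 0.0
```

Run:
```python
from h import *
o=ctrl.get_obs();print(o["ee_pos"],o["force"],o["moment"],o["tau"])
for n in("w1.png","now"):
    im=cv2.imread("pics/w1.png") if n!="now" else shot("wrist")[1][:,:,::-1]
    H,S,V=cv2.split(cv2.cvtColor(np.ascontiguousarray(im),cv2.COLOR_BGR2HSV));k=((H>5)&(H<22)&(S>180)&(V>120))[150:290,200:320]
    ys,xs=np.nonzero(k);print(n,xs.min()+200,xs.max()+200,ys.min()+150,ys.max()+150)
m=model("wrist")
for z in(.132,.120):print(proj(m,[.555,.171,z]))
```

```text
[0.55409425 0.17289829 0.11999796] [0.80415868 0.0799348  0.06777015] [-0.05830468  0.10942457  0.03462923] [ 3.68078661e-03 -5.86257863e+01 -3.40609825e+01  6.78489427e-02
 -8.18883581e-02 -5.67005081e-04]
w1.png 233 281 171 218
now 225 291 196 256
[255.82717676 232.16866949]
[255.78490904 225.76880782]
```

Call:
jog_arm --pt "0 0 0.0015 0 0 0 -1" --pt "0 0 0.0015 0 0 0 -1"

```text
time_s: 3.7
ee_pos: [0.5542, 0.173, 0.1172]
eef_rot: [3.141, -0.0, 1.26]
force: [-0.7, -0.5, -0.3]
grip_width: 0.0008
grip_force: 0.0
```

Run:
```python
from h import *
o=ctrl.get_obs();print(o["ee_pos"],o["force"])
m,a=shot("wrist");ms,b=shot("side")
print(proj(m,o["ee_pos"]),proj(ms,o["ee_pos"]),m[0][0,0])
a=cv2.resize(a[170:290,200:320],(400,400),interpolation=2)
b=cv2.resize(b[130:180,222:272],(400,400),interpolation=2)
cv2.imwrite("pics/w3.png",np.hstack([a,b])[:,:,::-1])
```

```text
[0.5542369  0.17295203 0.11718529] [-0.65442278 -0.45288855 -0.27162618]
[253.74572219 223.65113385] [247.76855408 153.92810903] 322.8533661077127
```

View pics/w3.png

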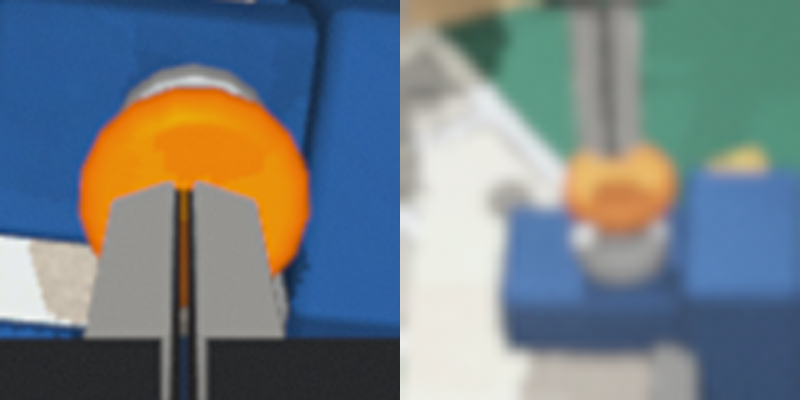

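The fingertips are drawn over the head in both views, with a shadow beside them on it. So they are still above the plunger, and the true height seems lower than nominal relative to the arm's reading. I'll keep going down and watch the force.

Call:
jog_arm --pt "0 0 0.0015 0 0 0 -1" --pt "0 0 0.0015 0 0 0 -1"

```text
time_s: 4.0
ee_pos: [0.5542, 0.173, 0.1142]
eef_rot: [3.142, -0.0, 1.26]
force: [0.2, -0.7, 0.0]
grip_width: 0.0007
grip_force: 0.0
```

Call:
jog_arm --pt "0 0 0.0015 0 0 0 -1" --pt "0 0 0.0015 0 0 0 -1"

```text
time_s: 4.2
ee_pos: [0.5542, 0.1729, 0.1111]
eef_rot: [-3.142, -0.0, 1.26]
force: [0.6, 0.2, -0.0]
grip_width: -0.0001
grip_force: 0.0
```

Call:
jog_arm --pt "0 0 0.0015 0 0 0 -1" --pt "0 0 0.0015 0 0 0 -1"

```text
time_s: 4.4
ee_pos: [0.5542, 0.1729, 0.1081]
eef_rot: [-3.142, 0.0, 1.26]
force: [-0.2, 0.2, -0.4]
grip_width: 0.0005
grip_force: 0.0
```

Run:
```python
from h import *
o=ctrl.get_obs();print(o["ee_pos"],o["force"])
m,a=shot("wrist");ms,b=shot("side")
print(proj(m,o["ee_pos"]),proj(ms,o["ee_pos"]))
for im,(x0,x1,y0,y1) in((a,(200,320,150,290)),(b,(235,265,140,165)),(cv2.imread("pics/side0.png")[:,:,::-1],(235,265,140,165))):
    H,S,V=cv2.split(cv2.cvtColor(np.ascontiguousarray(im),cv2.COLOR_RGB2HSV));k=((H>5)&(H<22)&(S>140)&(V>100))[y0:y1,x0:x1]
    ys,xs=np.nonzero(k);print(xs.min()+x0,xs.max()+x0,ys.min()+y0,ys.max()+y0)
a=cv2.resize(a[170:290,200:320],(400,400),interpolation=2)
b=cv2.resize(b[130:180,222:272],(400,400),interpolation=2)
cv2.imwrite("pics/w4.png",np.hstack([a,b])[:,:,::-1])
```

```text
[0.55421437 0.17293072 0.10809808] [-0.19157096  0.1843346  -0.44495359]
[253.75526991 223.65557635] [247.88454526 155.96295745]
223 293 200 267
244 255 151 157
244 255 150 157
```

View pics/w4.png

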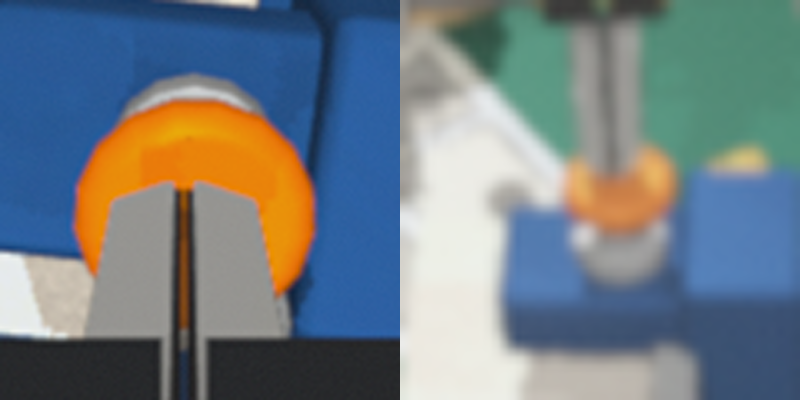

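The fingers are still above the head. The tips are at about (255,225) and the head's centre at about (258,235). In the side view the tip is about 4.5 px higher than predicted, so there is an offset between the reading and the scene. I'll centre over the head and keep lowering.

Call:
jog_arm --pt "-0.007 0.003 0 0 0 0 -1" --pt "0 0 0.002 0 0 0 -1" --pt "0 0 0.001 0 0 0 -1"

```text
time_s: 4.8
ee_pos: [0.5549, 0.1651, 0.1051]
eef_rot: [-3.142, 0.0, 1.259]
force: [0.2, 0.3, -0.6]
grip_width: 0.0004
grip_force: 0.0
```

Call:
jog_arm --pt "0 0 0.0015 0 0 0 -1" --pt "0 0 0.0015 0 0 0 -1"

```text
time_s: 5.0
ee_pos: [0.5549, 0.1654, 0.1022]
eef_rot: [3.141, 0.0, 1.26]
force: [-0.7, -0.9, 1.8]
grip_width: 0.0007
grip_force: 1.2
```

Call:
jog_arm --pt "0 0 0.0015 0 0 0 -1" --pt "0 0 0.0015 0 0 0 -1"

```text
time_s: 5.2
ee_pos: [0.555, 0.1654, 0.0994]
eef_rot: [3.141, -0.0, 1.26]
force: [-0.9, -0.9, 4.4]
grip_width: 0.0005
grip_force: 1.8
```

Call:
jog_arm --pt "0 0 0.002 0 0 0 -1" --pt "0 0 0.002 0 0 0 -1" --pt "0 0 0.002 0 0 0 -1"

```text
time_s: 5.5
ee_pos: [0.555, 0.1654, 0.0934]
eef_rot: [3.141, -0.0, 1.26]
force: [-1.8, -1.7, 5.9]
grip_width: 0.0004
grip_force: 3.2
```

Call:
jog_arm --pt "0 0 0.0015 0 0 0 -1" --pt "0 0 0.001 0 0 0 -1"

```text
time_s: 5.7
ee_pos: [0.555, 0.1654, 0.091]
eef_rot: [3.141, -0.0, 1.26]
force: [-3.2, -1.4, 12.2]
grip_width: 0.0004
grip_force: 6.4
```

Call:
jog_arm --pt "0 0 0.0005 0 0 0 -1" --pt "0 0 0 0 0 0 -1" --pt "0 0 0 0 0 0 -1"

```text
time_s: 6.0
ee_pos: [0.5551, 0.1654, 0.091]
eef_rot: [3.141, -0.0, 1.26]
force: [-3.0, -1.4, 11.5]
grip_width: 0.0003
grip_force: 5.5
```

Call:
jog_arm --pt "0 0 -0.01 0 0 0 -1" --pt "0 0 -0.02 0 0 0 -1" --pt "0 0 -0.03 0 0 0 -1" --pt "0 0 -0.03 0 0 0 -1" --pt "0 0 -0.03 0 0 0 -1"

```text
time_s: 6.5
ee_pos: [0.5547, 0.1654, 0.2111]
eef_rot: [-3.141, 0.0, 1.26]
force: [0.3, 0.7, 0.6]
grip_width: 0.0004
grip_force: 0.0
```

Run:
```python
from h import *
o=ctrl.get_obs();print(o["ee_pos"],o["eef_rot"],o["force"],o["qpos"])
print(delta([.493,.033,o["ee_pos"][2]]))
```

```text
[0.55471332 0.16541651 0.21109384] [-3.14113561e+00  1.01427494e-04  1.25984351e+00] [0.25671581 0.72759157 0.59396289] [2.26459218e-01 3.41635745e-01 1.38521854e+00 1.48633385e-04
 1.41518291e+00 5.37388993e-01]
[-0.1449 -0.0182  0.    ]
```

Call:
jog_arm --pt "-0.036 -0.0046 0 0 0 0 1" --pt "-0.036 -0.0046 0 0 0 0 1" --pt "-0.036 -0.0046 0 0 0 0 1" --pt "-0.036 -0.0046 0 0 0 0 1" --pt "0 0 0 0 0 0 1"

```text
time_s: 7.0
ee_pos: [0.4922, 0.0314, 0.2103]
eef_rot: [3.141, 0.0, 1.257]
force: [0.5, 0.2, -1.4]
grip_width: 0.0367
grip_force: 0.0
```

Run:
```python
from h import *
o=ctrl.get_obs();print(o["ee_pos"],o["eef_rot"],o["grip_width"])
m,a=shot("wrist","w5.png")
print(proj(m,o["ee_pos"]))
for dz in(0,-.029):print(proj(m,[.493,.033,.074+dz]),proj(m,[.493,.033,.1195+dz]))
cv2.imwrite("pics/w5c.png",cv2.resize(a[130:330,156:356],(600,600),interpolation=2)[:,:,::-1])
```

```text
[0.4921964  0.03137088 0.21032262] [3.14145354e+00 3.05070256e-04 1.25702302e+00] 0.036675768443650336
[253.70424789 223.66477647]
[254.39225283 179.63918127] [254.31939699 189.54040331]
[254.42987288 174.52655819] [254.36804108 182.92959562]
```

View pics/w5c.png

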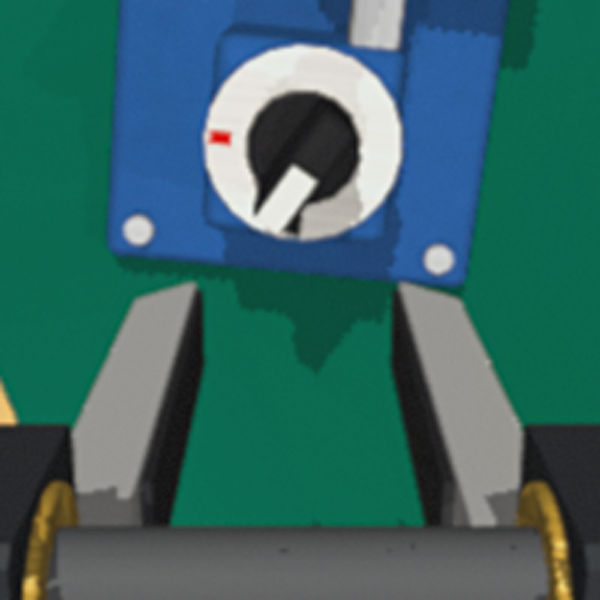

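The wrist view shows the dial centred at about (257,177) in full-frame pixels. The red tick is to its left and the pointer stripe points lower left, roughly 50–60° from the tick. Next I'll cross-check heights across the cameras.

Run:
```python
from h import *
o=ctrl.get_obs()
ms=model("side");mt=model("top");m=model("wrist")
for p in([.4932,.0326,.074],[.555,.17,.132],[.555,.17,.116]):print(p,proj(ms,p),proj(mt,p))
# LSQ triangulation
def tri(obs):
    A=[];b=[]
    for (K,R,t),uv in obs:
        d=R.T@np.linalg.inv(K)@[*uv,1];d/=np.linalg.norm(d);P=np.eye(3)-np.outer(d,d);A.append(P);b.append(P@(-R.T@t))
    return np.linalg.lstsq(np.vstack(A),np.hstack(b),rcond=None)[0]
print("dial",tri([(mt,(246.2,206.5)),(ms,(248,200.4))]),tri([(m,(257,177.3)),(ms,(248,200.4))]),tri([(mt,(246.2,206.5)),(m,(257,177.3))]))
print(ray(m,257,177.3,.074),ray(m,156+220/3,130+138/3,.074))
# pointer stripe: centre (286,197) in crop, at top z .1195
for uv in((303,180),(268,215),(220,138),(303,142)):
    for z in(.074,.1195):print(uv,z,ray(m,156+uv[0]/3,130+uv[1]/3,z))
```

```text
[0.4932, 0.0326, 0.074] [246.32194144 199.03200136] [246.20242349 206.49925864]
[0.555, 0.17, 0.132] [248.12758147 151.1000849 ] [200.06945303 184.20931331]
[0.555, 0.17, 0.116] [248.33707235 154.71639821] [200.78627685 184.78644718]
dial [0.49579148 0.03218476 0.0662039 ] [0.49765914 0.03375418 0.06395521] [0.49522162 0.03255129 0.05379843]
[0.49730318 0.03601692 0.074     ] [0.46917554 0.04664095 0.074     ]
(303, 180) 0.074 [0.49294874 0.02249687 0.074     ]
(303, 180) 0.1195 [0.49608157 0.03318563 0.1195    ]
(268, 215) 0.074 [0.47656833 0.01381344 0.074     ]
(268, 215) 0.1195 [0.48186582 0.0256497  0.1195    ]
(220, 138) 0.074 [0.46917554 0.04664095 0.074     ]
(220, 138) 0.1195 [0.47544998 0.05413908 0.1195    ]
(303, 142) 0.074 [0.49729187 0.03598179 0.074     ]
(303, 142) 0.1195 [0.49985076 0.04488852 0.1195    ]
```

Run:
```python
from h import *
o=ctrl.get_obs();m=model("wrist");print(ctrl.pinch_z,o["qpos"][5])
r=lambda u,v,z:ray(m,156+u/3,130+v/3,z)[:2]
for z in(.0945,.1195):
    d=r(267,225,z)-r(306,174,z);print("pointer",z,np.degrees(np.arctan2(d[1],d[0])))
d=r(220,138,.05)-r(303,142,.05);print("tick",np.degrees(np.arctan2(d[1],d[0])),r(303,142,.05))
print("axis at top px crop",(proj(m,[.4957,.0325,.0945])-[156,130])*3)
print(delta([.4955,.0325,.15]))
```

```text
0.0188 0.30542889716866617
pointer 0.0945 -144.51145381155706
pointer 0.1195 -144.51145381155706
tick 159.23782906153554 [0.49594212 0.03128374]
axis at top px crop [302.08089394 164.84115943]
[0.0005 0.0024 0.0604]
```

Call:
jog_arm --pt "0.0005 0.0024 0.005 0 0 0 0.1" --pt "0 0 0.01 0 0 0.15 0.1" --pt "0 0 0.01 0 0 0.15 0.1" --pt "0 0 0.01 0 0 0.15 0.1" --pt "0 0 0.01 0 0 0.15 0.1"

```text
time_s: 7.55
ee_pos: [0.4961, 0.0347, 0.1641]
eef_rot: [-3.141, 0.0, 0.655]
force: [-0.0, -0.8, -1.2]
grip_width: 0.0514
grip_force: 0.0
```

Call:
jog_arm --pt "0 0 0.01 0 0 0.04 0.1" --pt "0 0 0.01 0 0 0 0.1" --pt "0 0 0.01 0 0 0 0.1" --pt "0 0 0.01 0 0 0 0.1" --pt "0 0 0 0 0 0 0.1"

```text
time_s: 8.05
ee_pos: [0.4952, 0.0338, 0.1237]
eef_rot: [-3.14, 0.002, 0.621]
force: [-1.2, -0.4, 0.0]
grip_width: 0.0517
grip_force: 0.0
```

Run:
```python
from h import *
o=ctrl.get_obs();print(o["ee_pos"],o["eef_rot"],o["force"],o["grip_width"],delta([.4955,.0325,.066]))
m,a=shot("wrist");ms,b=shot("side");print(proj(m,[.4955,.0325,.0945]))
cv2.imwrite("pics/w6.png",np.hstack([cv2.resize(a[130:290,176:336],(400,400),interpolation=2),cv2.resize(b[150:220,213:283],(400,400),interpolation=2)])[:,:,::-1])
```

```text
[0.49518624 0.03383416 0.12372786] [-3.14023238e+00  1.83589581e-03  6.20764649e-01] [-1.210501   -0.39903917  0.01941495] 0.05173823827463481 [-0.0004  0.0013  0.0577]
[256.14986207 211.67496837]
```

View pics/w6.png

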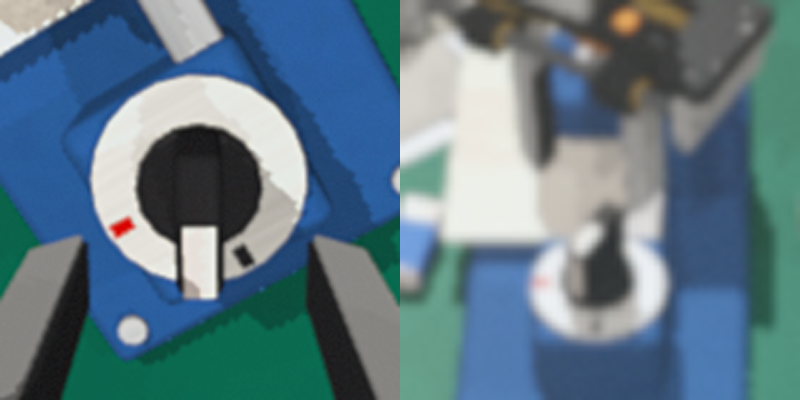

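Run:
```python
from h import *
m=model("wrist")
for v in(200,201,202,203):print(v,[np.round(ray(m,256,v,z)[:2],4) for z in(.045,.074)])
print("bar",[np.round(ray(m,255.5,220.4,z)[:2],4) for z in(.0945,.1195)])
print("dial px width",(308-91)/2.5, 322.85*.072/((308-91)/2.5))
K,R,t=m;c=-R.T@t;print(c,R[2])
print("drop",(322.85*.072/((308-91)/2.5))/ (R@np.array([0,0,0])+np.linalg.inv(K)@[256,202,1])[2]*(-(R.T@np.linalg.inv(K)@[256,202,1])[2]))
```

```text
200 [array([0.4923, 0.0295]), array([0.4988, 0.0343])]
201 [array([0.4915, 0.029 ]), array([0.4981, 0.0338])]
202 [array([0.4907, 0.0284]), array([0.4974, 0.0333])]
203 [array([0.4899, 0.0278]), array([0.4967, 0.0328])]
bar [array([0.4897, 0.0284]), array([0.4968, 0.0334])]
dial px width 86.8 0.26780184331797235
[0.55707566 0.07694268 0.33316544] [-0.20840507 -0.14783125 -0.96680569]
drop 0.25757457826385244
```

The bar sits squarely between the open fingers, with the stripe at crop (198,262) and the fingers at 85 and 312. The wrist views agree on a screw axis at (0.497, 0.034). The real fingertips sit about 29 mm short of the reported TCP, which matches the plunger contact height. I'll lower to z≈0.064.

Call:
jog_arm --pt "0.0016 0.0009 0.015 0 0 0 0.1" --pt "0 0 0.015 0 0 0 0.1" --pt "0 0 0.015 0 0 0 0.1" --pt "0 0 0.01 0 0 0 0.1" --pt "0 0 0.0047 0 0 0 0.1"

```text
time_s: 8.65
ee_pos: [0.4975, 0.0338, 0.0651]
eef_rot: [-3.141, 0.0, 0.62]
force: [0.5, -0.2, 0.2]
grip_width: 0.0519
grip_force: 0.0
```

Call:
jog_arm --pt "0 0 0 0 0 0 -1" --pt "0 0 0 0 0 0 -1" --pt "0 0 0 0 0 0 -1" --pt "0 0 0 0 0 0 -1" --pt "0 0 0 0 0 0 -1" --squeeze 25

```text
time_s: 9.15
ee_pos: [0.4976, 0.034, 0.0658]
eef_rot: [-3.141, -0.0, 0.62]
force: [-8.8, 15.5, 8.3]
grip_width: 0.0151
grip_force: 8.7
```

Run:
```python
from h import *
o=ctrl.get_obs();print({k:np.round(o[k],4) for k in("time_s","ee_pos","eef_rot","force","moment","grip_width","grip_force","qpos")})
```

```text
{'time_s': np.float64(9.15), 'ee_pos': array([0.4976, 0.034 , 0.0658]), 'eef_rot': array([-3.1414e+00, -4.0000e-04,  6.1970e-01]), 'force': array([-8.7544, 15.4667,  8.2744]), 'moment': array([3.0453, 1.7211, 0.0128]), 'grip_width': np.float64(0.0151), 'grip_force': np.float64(8.7417), 'qpos': array([-5.4000e-03,  3.1220e-01,  1.7823e+00,  4.0000e-04,  1.0469e+00,
        9.4540e-01])}
```

Call:
jog_arm --pt "0 -0.001 0 0 0 0 -1" --pt "0 0 0 0 0 0 -1" --pt "0 0 0 0 0 0 -1"

```text
time_s: 9.45
ee_pos: [0.4972, 0.0348, 0.0659]
eef_rot: [3.141, -0.001, 0.62]
force: [-1.2, 2.5, 5.7]
grip_width: 0.0137
grip_force: 25.0
```

Call:
jog_arm --pt "0 0 0 0 0 0.1 -1" --pt "0 0 0 0 0 0.1 -1" --pt "0 0 0 0 0 0.1 -1" --pt "0 0 0 0 0 0 -1"

```text
time_s: 9.85
ee_pos: [0.4975, 0.0342, 0.0659]
eef_rot: [3.14, -0.001, 0.318]
force: [1.3, -3.1, 4.4]
grip_width: 0.0134
grip_force: 25.0
```

Run:
```python
from h import *
o=ctrl.get_obs();print({k:np.round(o[k],4) for k in("time_s","ee_pos","eef_rot","force","moment","grip_width","grip_force","qpos")})
```

```text
{'time_s': np.float64(9.85), 'ee_pos': array([0.4975, 0.0342, 0.0659]), 'eef_rot': array([ 3.1405e+00, -9.0000e-04,  3.1810e-01]), 'force': array([ 1.3157, -3.0775,  4.4433]), 'moment': array([-0.8141, -0.1367, -0.0877]), 'grip_width': np.float64(0.0134), 'grip_force': np.float64(25.0011), 'qpos': array([-4.5000e-03,  3.1140e-01,  1.7833e+00, -9.0000e-04,  1.0457e+00,
        1.2487e+00])}
```

Call:
jog_arm --pt "0 0 0 0 0 0.1 -1" --pt "0 0 0 0 0 0.1 -1" --pt "0 0 0 0 0 0.1 -1" --pt "0 0 0 0 0 0.1 -1" --pt "0 0 0 0 0 0 -1"

```text
time_s: 10.35
ee_pos: [0.4976, 0.0332, 0.0659]
eef_rot: [3.139, -0.001, -0.081]
force: [1.9, -11.6, 4.6]
grip_width: 0.0137
grip_force: 25.0
```

Call:
jog_arm --pt "0 0 0 0 0 0.05 -1" --pt "0 0 0 0 0 0.05 -1" --pt "0 0 0 0 0 0.05 -1" --pt "0 0 0 0 0 0 -1"

```text
time_s: 10.75
ee_pos: [0.4975, 0.0329, 0.0658]
eef_rot: [3.139, -0.002, -0.229]
force: [1.4, -12.9, 4.4]
grip_width: 0.0138
grip_force: 25.0
```

```bash
cat > s.py <<'E'
from h import *
o=ctrl.get_obs();print({k:np.round(o[k],3).tolist() for k in("time_s","ee_pos","eef_rot","force","moment","grip_force","qpos")})
E
python3 s.py
```

```text
{'time_s': 10.75, 'ee_pos': [0.497, 0.033, 0.066], 'eef_rot': [3.139, -0.002, -0.229], 'force': [1.368, -12.909, 4.379], 'moment': [-2.864, -0.048, 0.003], 'grip_force': 25.004, 'qpos': [-0.006, 0.311, 1.783, -0.003, 1.046, 1.795]}
```

Call:
jog_arm --pt "0 0.0008 0 0 0 0.03 -1" --pt "0 0 0 0 0 0.03 -1" --pt "0 0 0 0 0 0.03 -1" --pt "0 0 0 0 0 0 -1"

```text
time_s: 11.15
ee_pos: [0.4974, 0.0326, 0.0659]
eef_rot: [3.14, -0.002, -0.318]
force: [1.6, -9.4, 4.0]
grip_width: 0.014
grip_force: 25.0
```

```bash
python3 s.py
```

```text
{'time_s': 11.15, 'ee_pos': [0.497, 0.033, 0.066], 'eef_rot': [3.14, -0.002, -0.318], 'force': [1.577, -9.436, 4.032], 'moment': [-2.018, -0.205, -0.021], 'grip_force': 25.001, 'qpos': [-0.007, 0.311, 1.784, -0.002, 1.045, 1.883]}
```

Call:
jog_arm --pt "0 0 0 0 0 0.03 -1" --pt "0 0 0 0 0 0.03 -1" --pt "0 0 0 0 0 0 -1"

```text
time_s: 11.45
ee_pos: [0.4974, 0.0325, 0.0659]
eef_rot: [3.14, -0.002, -0.378]
force: [1.1, -10.4, 4.8]
grip_width: 0.0136
grip_force: 25.0
```

```bash
python3 s.py
```

```text
{'time_s': 11.45, 'ee_pos': [0.497, 0.032, 0.066], 'eef_rot': [3.14, -0.002, -0.378], 'force': [1.133, -10.389, 4.797], 'moment': [-2.202, -0.174, -0.026], 'grip_force': 25.001, 'qpos': [-0.007, 0.311, 1.784, -0.003, 1.045, 1.943]}
```

Call:
jog_arm --pt "0 0.0006 0 0 0 0.03 -1" --pt "0 0 0 0 0 0.03 -1" --pt "0 0 0 0 0 0 -1"

```text
time_s: 11.75
ee_pos: [0.4973, 0.0324, 0.0659]
eef_rot: [3.141, -0.002, -0.438]
force: [2.3, -7.1, 3.3]
grip_width: 0.0137
grip_force: 25.2
```

```bash
python3 s.py
```

```text
{'time_s': 11.75, 'ee_pos': [0.497, 0.032, 0.066], 'eef_rot': [3.141, -0.002, -0.438], 'force': [2.323, -7.055, 3.328], 'moment': [-1.384, -0.405, 0.379], 'grip_force': 25.164, 'qpos': [-0.008, 0.311, 1.784, -0.002, 1.045, 2.002]}
```

Call:
jog_arm --pt "0 0 0 0 0 0.03 -1" --pt "0 0 0 0 0 0 -1"

```text
time_s: 11.95
ee_pos: [0.4973, 0.0324, 0.0659]
eef_rot: [3.141, -0.002, -0.467]
force: [3.3, -7.1, 3.1]
grip_width: 0.0142
grip_force: 25.9
```

```bash
python3 s.py; python3 -c "
from h import *
m,a=shot('wrist');ms,b=shot('top')
cv2.imwrite('pics/w7.png',np.hstack([cv2.resize(a[150:290,186:326],(400,400),interpolation=2),cv2.resize(b[185:230,225:270],(400,400),interpolation=2)])[:,:,::-1])"
```

```text
{'time_s': 11.95, 'ee_pos': [0.497, 0.032, 0.066], 'eef_rot': [3.141, -0.002, -0.467], 'force': [3.339, -7.095, 3.148], 'moment': [-1.423, -0.334, 0.571], 'grip_force': 25.948, 'qpos': [-0.007, 0.31, 1.784, -0.002, 1.045, 2.031]}
```

The moment jumped to 0.57 N m at yaw ≈ -0.38, so the screw is seated. Now I'll back it off to tool yaw ≈ 1.18.

Call:
jog_arm --pt "0 0.0003 0 0 0 -0.1 -1" --pt "0 0 0 0 0 -0.1 -1" --pt "0 0 0 0 0 -0.1 -1" --pt "0 0 0 0 0 -0.1 -1" --pt "0 -0.0004 0 0 0 -0.1 -1"

```text
time_s: 12.55
ee_pos: [0.4976, 0.0334, 0.0659]
eef_rot: [3.142, -0.003, 0.037]
force: [5.8, -1.0, 1.4]
grip_width: 0.0139
grip_force: 25.0
```

Call:
jog_arm --pt "0 -0.0004 0 0 0 -0.1 -1" --pt "0 -0.0003 0 0 0 -0.1 -1" --pt "0 -0.0003 0 0 0 -0.1 -1" --pt "0 0 0 0 0 -0.1 -1"

```text
time_s: 12.95
ee_pos: [0.4973, 0.0344, 0.0659]
eef_rot: [3.141, -0.002, 0.437]
force: [5.0, 0.8, 2.4]
grip_width: 0.0137
grip_force: 25.0
```

```bash
python3 s.py
```

```text
{'time_s': 12.95, 'ee_pos': [0.497, 0.034, 0.066], 'eef_rot': [3.141, -0.002, 0.437], 'force': [5.042, 0.816, 2.442], 'moment': [0.08, -0.862, -0.08], 'grip_force': 25.0, 'qpos': [-0.004, 0.31, 1.785, 0.0, 1.044, 1.129]}
```

Call:
jog_arm --pt "0 0 0 0 0 -0.1 -1" --pt "0 0 0 0 0 -0.1 -1" --pt "0 0.0002 0 0 0 -0.1 -1" --pt "0 0.0002 0 0 0 -0.1 -1"

```text
time_s: 13.35
ee_pos: [0.4968, 0.0351, 0.0658]
eef_rot: [-3.141, -0.002, 0.837]
force: [-2.3, 9.3, 6.7]
grip_width: 0.014
grip_force: 25.0
```

Call:
jog_arm --pt "0 0 0 0 0 -0.1 -1" --pt "0 0 0 0 0 -0.1 -1" --pt "0 0 0 0 0 -0.1 -1" --pt "0 0 0 0 0 -0.04 -1" --pt "0 0 0 0 0 0 -1"

```text
time_s: 13.85
ee_pos: [0.4961, 0.0356, 0.0659]
eef_rot: [-3.14, -0.002, 1.175]
force: [-5.2, 11.2, 9.4]
grip_width: 0.0139
grip_force: 25.0
```

```bash
python3 s.py; python3 -c "
from h import *
m,a=shot('wrist');mt,t=shot('top');ms,b=shot('side')
r=lambda x:cv2.resize(x,(400,400),interpolation=2)
cv2.imwrite('pics/w8.png',np.hstack([r(a[170:290,196:316]),r(b[140:220,210:290])])[:,:,::-1])
t0=cv2.imread('pics/top0.png')[:,:,::-1]
for n,(x,y) in dict(ink=(237,156),eraser=(208,229),sharp=(181,161),mug=(97,233),tin=(99,181),cup=(399,172),brush=(408,240)).items():
    p=t0[y-10:y+10,x-10:x+10];s=t[y-18:y+18,x-18:x+18];q=cv2.minMaxLoc(cv2.matchTemplate(np.ascontiguousarray(s),np.ascontiguousarray(p),5));print(n,q[1],q[3])
"
```

```text
{'time_s': 13.85, 'ee_pos': [0.496, 0.036, 0.066], 'eef_rot': [-3.14, -0.002, 1.175], 'force': [-5.201, 11.17, 9.403], 'moment': [2.03, 1.198, -0.007], 'grip_force': 24.996, 'qpos': [-0.004, 0.31, 1.785, 0.003, 1.047, 0.391]}
ink 0.9956308007240295 (8, 8)
eraser 0.9909464120864868 (8, 8)
sharp 0.9958427548408508 (8, 8)
mug 0.9371728897094727 (8, 8)
tin 0.9983021020889282 (8, 8)
cup 0.9917527437210083 (8, 8)
brush 0.9979879260063171 (8, 8)
```

View pics/w8.png

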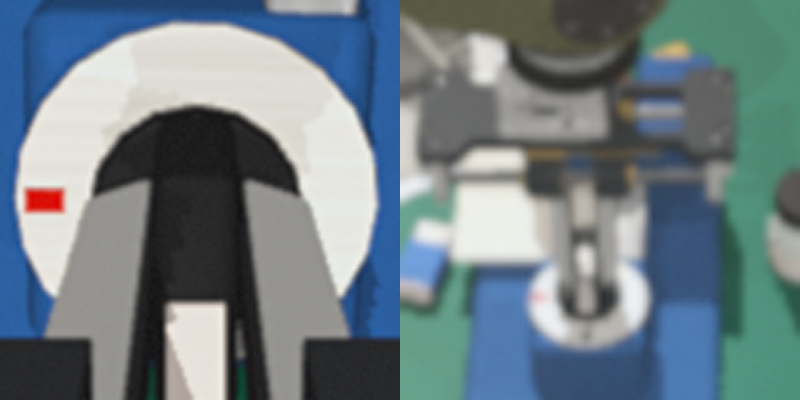

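The bar is gripped with the white stripe pointing straight down at (195,350) and the red tick directly left at (45,200). That is a quarter turn off the seat. The other objects haven't moved, so I'm handing in.

```bash
python3 -c "
from h import *
print(ctrl.hand_in())"
```

```text
the job is handed in; nothing more can be done
None
```

I pressed the plunger to its stop and released it, seated the thumbscrew, backed it off a quarter turn and handed the job in still gripping it at 25 N; the hand-in gave no verdict, so the result isn't confirmed.

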